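Hold a bus board down on the hand test jig

TASK

Pick up the bus board (the one with a single large locating hole near one end) from the bench and lay it on the test jig, hole end towards the jig's back rail. Slide it over the jig's locating pin until it drops on, then press it down against the sprung probes until it lies flush on the probe block, and finish while you are still holding it pressed down there: the tester is reading it, so do not let go. Leave the other things on the bench where they are.

Things in the scene. Friction and masses are not known exactly. Their poses are not given: they have to be found in the camera images.
- bus_board: Board to test: green, 110 mm long (its x), 56 wide (y), 5 thick, 0.09 to 0.17 kg, flat on the bench in one of three places among two other green boards. Origin: centre of underside; +x points to the end with the 9 mm hole. On top: black pin header 10 mm tall at x = -46 mm, chips 2 mm tall at x = -34 to -18 and 41 to 51 mm; the middle (x = -16 to 14) and the long edges are bare to hold it by.
- board_hole (a point): Centre of the bus board's 9 mm locating hole at the underside: 30 mm from the board's middle towards its +x end, 25 mm from that end, on the centre line; ringed with a 16 mm brass land on top. Axes as the board's.
- jig: Test jig, fixed to the bench: grey housing, black deck 196 mm (x) by 156 mm (y), 44 mm above the bench. Origin: centre of underside; +x points to the back rail. On the deck the probe block, 104 x 40 mm, 20 mm tall; the board overhangs it 8 mm on each long side, 20 mm of free height below for fingers. Eight sprung probes stand 5 mm above it; together they give from 6.5 N, 11 N when flush.
- seat (a point): Centre of the probe block's top face, 64 mm above the bench: the bus board's origin comes here when it is fully home, axes alike (board +x towards the back rail). Axes as the jig's.
- pin_tip (a point): Tip of the jig's steel locating pin, 7 mm thick, tapering over its top 3 mm to 3 mm across; 10 mm above the seat, 30 mm from it towards the back rail. Underside of a board riding on the tip: 10 mm above the seat; dropped on the pin, resting on the probes: 5 mm; pressed home: 0 mm. The board hides the pin from above while it is slid over it.
- back_rail (a point): Middle of the top front edge of the aluminium back rail, which runs 90 mm along the jig's y, 10 mm thick; its front face is 25.5 mm behind the pin's centre (the board's end is 25 mm from the hole's centre), its top 18 mm above the seat.
- square_board: Another green board, 74 x 70 mm, 5 mm thick, parts up to 15 mm high; no large hole. Origin: centre of its underside. Leave it.
- narrow_board: Another green board, 112 x 34 mm, 5 mm thick, parts up to 14 mm high; no large hole. Origin: centre of its underside. Leave it.
- screwdriver: Black-handled screwdriver, 200 mm long, in front of the jig; leave it. Origin on its line, x along it.
- solder_reel: Grey reel of solder, 58 mm across, 48 mm tall, standing on its flange behind the boards and jig; leave it. Origin: centre of its underside.
- multimeter: Dark hand multimeter, 165 x 80 mm, about 42 mm tall, lying on the right near the robot; leave it. Origin: centre of its underside.
- side_cutters: Side cutters with black grips, about 125 mm long, 13 mm tall, lying on the right; leave it. Origin near the pivot, on the bench.
- flux_jar: White jar with a black cap, 50 mm across, 60 mm tall, far right behind the boards; leave it. Origin: centre of its underside.
There are look-alikes about, which are no part of the job. What is shaped like the bus_board but orange or turquoise is not meant.

How it is judged:
By the outcome, as a careful person would: the job done as asked, in the order asked, and still so for the second after the job is handed in, while the arm keeps its last pose, push and grip.
It also fails if it takes over 45 s, if anything falls off the work surface, if the arm or the gripper's body presses on something with over 40 N, if the wrist force passes 120 N, or if a joint passes its speed limit or range.

ROBOT

A 6-joint arm with a two-finger parallel gripper is mounted at the origin on the work surface. World frame = base frame: x ahead of the robot, y to its left, z up, the work surface at z = 0. Lengths are in m, angles in rad, forces in N, time in s.
With the tool pointing down it reaches from about 0.275 to 0.975 m from the base axis. Payload 8.4 kg.
Tool frame: the origin (TCP) lies at the very end of the fingers, on their centre line; the grasp point (between the pads) lies 19 mm behind it; x points along the fingers, y is the direction in which the jaws open and shut, and the axes are right-handed (so a half turn about x gives the same grasp; the last joint's range is limited). The gripper opens to 92 mm and grips with 3 to 60 N. Pads are 20 mm wide; open, the fingers measure 128 mm over their backs; the gripper's body (75 mm by 189 mm) begins 69 mm behind the grasp point.
Start: joints at [1.19, 0.353, 1.633, -0, 1.155, -0.002], TCP at [0.231, 0.581, 0.186] pointing down, gripper open.
Joint ranges: [-2.63, 2.63], [-0.92, 2.1], [0.06, 2.66], [-1.3, 4.44], [0, 2.69], [-3.02, 3.02]. Speed limits (rad/s): [2.22, 2.22, 2.79, 3.14, 3.14, 3.14].

INTERFACE

Orientations are given as a rotation vector (axis times angle).
In Python, from cell import read_state, snapshot, hand_in gives the robot as it stands.
- The arm moves only by the shell command python3 -m creep 'ROWS' [FORCE]. ROWS is JSON, a list of rows, each an object with "fingers": the opening, from 0 (shut) to 1 (fully open); "offset": the shift along the tool's x, y, z in mm, a list of three; "turn": the turn, a rotation vector about the tool's x, y, z in rad, a list of three. A call has 1 to 10 rows; each row is the pose to reach, as a shift and turn from the pose commanded when the call began, along the tool's axes at that moment; what a row does not reach only later rows make up. A row lasts 1/12 s, in which the tool goes at most 41.7 mm and 7.16 degrees, less where a joint would pass 70% of its speed; a pose out of reach is approached as far as the arm can. A call with a gripper value outside its range is refused whole. The fingers move at their own pace and stop on an object; FORCE is the grip in N (left out, the last holds). Time passes only in rows, so rows that repeat a pose let the fingers close. It gives the time, the measured TCP pose, the force and the opening at its end, in the units of the state.
- read_state(): the state, without advancing time (a new reading comes with each control period).
- snapshot(name): name is "scene" or "top" or "wrist"; returns a dict with "frame" (480x640x3 uint8, blue, green, red), "mtx" (3x3 intrinsics, pixels), "position" and "attitude" of the camera in the world. Camera axes: x right, y down, z forward; pixel columns grow to the right and rows downward; lengths in m; the calibration is good to about 2 mm. A picture is of the moment at which its call begins. There is no depth.
- hand_in(): hands the job in, once; it reports no verdict.
The state is a dict: "time": time; "q": joint angles; "qd": joint speeds; "tau": joint torques, N m; "tcp_pos": TCP position; "orientation": TCP orientation; "contact_force": force on the tool from outside, world axes, zero at the start; "torque": the same for the moment, N m; "finger_gap": finger opening in m.
Only numpy, scipy, OpenCV 4.12 (cv2) and the standard library are available. Lean on these libraries where they do the work, as an engineer would, in place of code of your own. Each camera call takes 0.05 s, during which the arm holds its last target. There are 200 camera calls.

## Working session

There is one attempt and no reset: what is moved stays moved. The work goes in short steps, Python scripts to look and compute and a shell command to move; the robot and the scene stay as the last step left them, time stands still between calls to the robot, and variables do not carry over. Pictures are saved under pics/ and viewed, about 8 in all and at most 12, crops included, and the job is handed in when it is done.

```bash
ls; mkdir -p pics
python3 - <<'E'
from cell import read_state, snapshot
import cv2,pickle
s=read_state();print({k:s[k] for k in('time','tcp_pos','orientation','contact_force','finger_gap')})
for n in('top','scene'):
    d=snapshot(n);pickle.dump(d,open(f'{n}.pkl','wb'));cv2.imwrite(f'pics/{n}0.png',d['frame']);print(n,d['mtx'],d['position'],d['attitude'])
E
```

```text
pics
{'time': 0.0, 'tcp_pos': array([0.23093209, 0.58018076, 0.18507302]), 'orientation': array([ 0.29608743,  1.550545  , -0.29825058]), 'contact_force': array([-0.70730625,  0.56543756, -0.47859032]), 'finger_gap': 0.09224379578078218}
top [[511.11170506   0.         318.61991776]
 [  0.         511.11170506 239.01466505]
 [  0.           0.           1.        ]] [ 0.33020265 -0.09480692  1.12277247] [-2.11263306  2.11861158 -0.15621466]
scene [[590.3363573    0.         327.00096259]
 [  0.         590.3363573  245.04614485]
 [  0.           0.           1.        ]] [ 0.96810631 -0.82091275  1.16569349] [-2.4220035  -0.63345755  0.22512633]
```

View pics/top0.png

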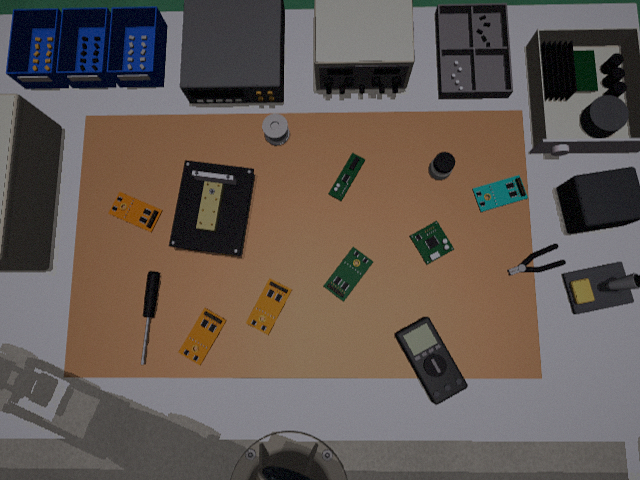

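View pics/scene0.png

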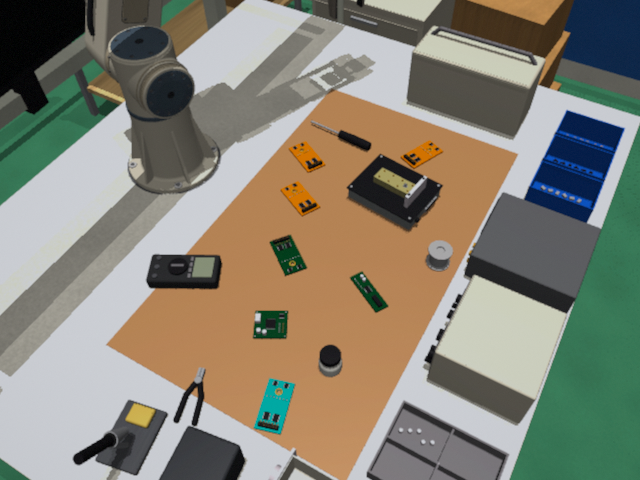

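Green candidates in top: narrow (347,176), two-chip board with brass ring (348,274), square (432,243). Only (348,274) has the ringed hole and bus proportions; orange and turquoise ones are decoys. I'll confirm it in a crop and measure.

```bash
cat > h.py <<'E'
import numpy as np,cv2
from scipy.spatial.transform import Rotation as R
def ray(d,uv,z):
    uv=np.atleast_2d(uv).astype(float)
    c=np.c_[uv,np.ones(len(uv))]@np.linalg.inv(d['mtx']).T
    w=c@R.from_rotvec(d['attitude']).as_matrix().T
    p=np.array(d['position']); return p+w*((z-p[2])/w[:,2])[:,None]
def proj(d,P):
    c=(np.atleast_2d(P)-d['position'])@R.from_rotvec(d['attitude']).as_matrix()
    c=c@d['mtx'].T; return c[:,:2]/c[:,2:]
def rect(d,m,roi,z):
    x0,y0,x1,y1=roi; k=np.zeros_like(m);k[y0:y1,x0:x1]=m[y0:y1,x0:x1]
    c=max(cv2.findContours(k,cv2.RETR_EXTERNAL,cv2.CHAIN_APPROX_NONE)[0],key=cv2.contourArea)[:,0]
    P=ray(d,c,z)[:,:2]
    r=cv2.minAreaRect((P*1000).astype(np.float32)); b=cv2.boxPoints(r)
    e=max((b[1]-b[0],b[2]-b[1]),key=np.linalg.norm)
    return np.array(r[0]),sorted(r[1]),np.degrees(np.arctan2(e[1],e[0])),c
E
python3 - <<'E'
from h import *
import pickle
d=pickle.load(open('top.pkl','rb'));f=d['frame'];hsv=cv2.cvtColor(f,cv2.COLOR_BGR2HSV)
g=cv2.inRange(hsv,(45,70,20),(85,255,255));g=cv2.morphologyEx(g,cv2.MORPH_CLOSE,np.ones((5,5)))
for n,roi in(('bus',(318,240,378,306)),('narrow',(320,150,370,205)),('sq',(405,215,460,270))):
    r=rect(d,g,roi,.005);print(n,r[:3])
y=cv2.inRange(hsv,(18,40,80),(38,255,255))
print('block',rect(d,cv2.morphologyEx(y,cv2.MORPH_CLOSE,np.ones((7,7))),(165,175,255,240),.064)[:3])
k=cv2.inRange(hsv[...,2],0,50);k=cv2.morphologyEx(k,cv2.MORPH_CLOSE,np.ones((35,35)))
print('deck',rect(d,k,(150,140,275,275),.044)[:3])
yy=cv2.inRange(hsv,(14,60,90),(35,255,255))
n,_,st,c=cv2.connectedComponentsWithStats(yy[240:306,318:378])
for i in range(1,n):print('yel',st[i,4],c[i]+[318,240],ray(d,c[i]+[318,240],.005)[0]*1000)
a=cv2.resize(f[235:315,308:388],(480,480),interpolation=2)
b=cv2.resize(f[155:262,165:260],(320,360),interpolation=2)
o=np.zeros((480,800,3),np.uint8);o[:,:480]=a;o[:360,480:]=b;cv2.imwrite('pics/crop.png',o)
E
```

```text
bus (array([ 452.88696289, -126.073349  ]), [55.21149826049805, 108.77830505371094], np.float32(-37.353268))
narrow (array([ 674.03765869, -125.20124817]), [33.0875129699707, 111.0964584350586], np.float32(-29.621809))
sq (array([ 521.64172363, -310.90792847]), [69.7500228881836, 72.7957992553711], np.float32(28.989965))
block (array([594.17523193, 171.8394928 ]), [39.93567657470703, 104.61312866210938], np.float32(-7.8184752))
deck (array([596.45770264, 195.56008911]), [202.8802947998047, 219.52069091796875], np.float32(84.65999))
yel 2 [318.  241.5] [524.2121179  -60.55919974   5.        ]
yel 1 [320. 240.] [527.57047283 -65.00435589   5.        ]
yel 1956 [346.39468303 277.59764826] [ 443.66871486 -122.75550649    5.        ]
yel 1 [328. 240.] [527.47426275 -82.77450393   5.        ]
yel 2 [338.5 240. ] [ 527.34812354 -106.07261066    5.        ]
yel 4 [346.  240.5] [ 526.13215423 -122.68578613    5.        ]
yel 1 [349. 240.] [ 527.22213901 -129.3421462     5.        ]
yel 4 [358.5 240. ] [ 527.10828606 -150.37096014    5.        ]
yel 2 [362.5 241. ] [ 524.81108471 -159.18386722    5.        ]
yel 2 [365.5 240. ] [ 527.02447517 -165.85095999    5.        ]
yel 1 [371. 241.] [ 524.71052079 -177.96407523    5.        ]
yel 2 [374.5 240. ] [ 526.91681885 -185.7352484     5.        ]
yel 1 [377. 240.] [ 526.88693436 -191.25495858    5.        ]
yel 3 [374. 242.] [ 522.42886933 -184.5447981     5.        ]
yel 15 [376.06666667 246.46666667] [ 512.39205826 -188.90559131    5.        ]
yel 1 [328. 245.] [516.2200592  -82.73574835   5.        ]
yel 1 [373. 247.] [ 511.23236488 -182.12642029    5.        ]
yel 2 [374.  250.5] [ 503.39920748 -184.17929422    5.        ]
yel 36 [355.88888889 262.5       ] [ 476.88638513 -143.939617      5.        ]
yel 1 [331. 282.] [434.12235452 -89.0165102    5.        ]
yel 1 [344. 292.] [ 412.23271685 -117.23690726    5.        ]
```

View pics/crop.png

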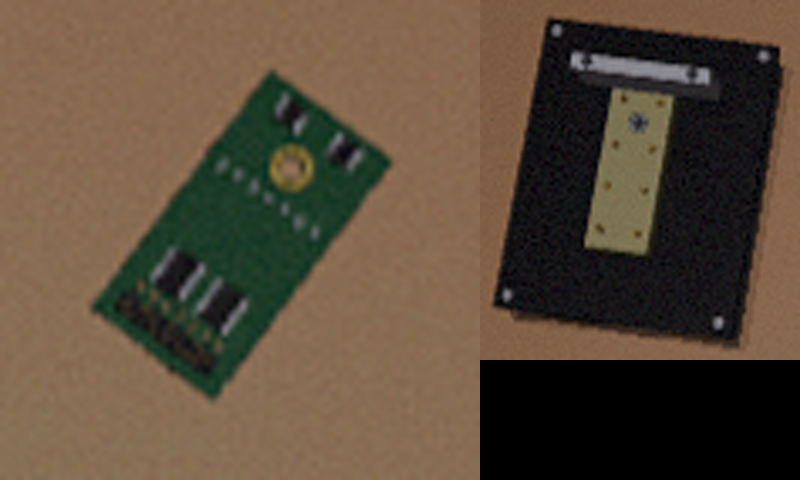

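Confirmed: the crop's left part shows the ringed hole (~(292,168)) with two chips beyond it and the header at the lower end. The ray-cast hole also agrees with centre + 30 mm. The jig's yaw is about −7.8°, with the pin at crop (638,122). Next I'll compute the approach.

```bash
cat >> h.py <<'E'
def go(pos_mm,yaw,flip=0):
    """offset/turn to bring the TCP to pos with tool x down, jaw axis along board y at the given yaw (deg)"""
    from cell import read_state
    s=read_state();Rn=R.from_rotvec(s['orientation'])
    a=np.radians(yaw);x=np.array([0,0,-1.]);y=np.array([-np.sin(a),np.cos(a),0])*(-1 if flip else 1)
    Rt=R.from_matrix(np.c_[x,y,np.cross(x,y)])
    off=Rn.inv().apply(np.array(pos_mm)-s['tcp_pos']*1000);t=(Rn.inv()*Rt).as_rotvec()
    print('t',round(s['time'],2),'tcp',np.round(s['tcp_pos']*1000,1),'q',np.round(s['q'],2),'F',np.round(s['contact_force'],1),'gap',round(s['finger_gap']*1000,1))
    print('off',np.round(off,1),'turn',np.round(t,4),'deg',np.degrees(np.linalg.norm(t)).round(1))
    return s
E
python3 -c "
from h import *
for f in(0,1): go([452.9,-126,100],-37.4,f)
d=np.linspace(0,1,2)
from cell import read_state
print(R.from_rotvec(read_state()['orientation']).as_matrix().round(3))"
```

```text
t 0.1 tcp [231.  580.3 185.2] q [ 1.19  0.35  1.63 -0.    1.16 -0.  ] F [-0.3 -0.1 -0.7] gap 92.3
off [  85.9 -574.   467.4] turn [2.739e-01 2.000e-04 1.200e-03] deg 15.7
t 0.1 tcp [231.  580.3 185.2] q [ 1.19  0.35  1.63 -0.    1.16 -0.  ] F [-0.3 -0.1 -0.7] gap 92.3
off [  85.9 -574.   467.4] turn [-2.8676e+00 -1.7000e-03  3.0000e-04] deg 164.3
[[-0.     0.37   0.929]
 [-0.001  0.929 -0.37 ]
 [-1.    -0.001  0.   ]]
```

```bash
r='{"fingers":1,"offset":[86,-574,467],"turn":[0.274,0,0.001]}'; python3 -m creep '[{"fingers":1,"offset":[0,-287,233],"turn":[0.137,0,0]},{"fingers":1,"offset":[0,-287,233],"turn":[0.137,0,0]},{"fingers":1,"offset":[0,-287,233],"turn":[0.137,0,0]},{"fingers":1,"offset":[0,-287,233],"turn":[0.137,0,0]},{"fingers":1,"offset":[0,-287,233],"turn":[0.137,0,0]},{"fingers":1,"offset":[0,-287,233],"turn":[0.137,0,0]},{"fingers":1,"offset":[0,-287,233],"turn":[0.137,0,0]},{"fingers":1,"offset":[0,-287,233],"turn":[0.137,0,0]},{"fingers":1,"offset":[0,-287,233],"turn":[0.137,0,0]},{"fingers":1,"offset":[0,-287,233],"turn":[0.137,0,0]}]'; python3 -c "
from h import *
go([452.9,-126,100],-37.4)"
```

```text
time: 0.93
tcp_pos: [0.342, 0.2227, 0.1855]
orientation: [0.405, 1.532, -0.409]
contact_force: [-0.4, 0.9, 0.2]
finger_gap: 0.0925
t 0.93 tcp [342.  222.7 185.5] q [ 0.58  0.01  2.07 -0.    1.07 -0.48] F [-0.4  0.9  0.2] gap 92.5
off [  86.3 -247.5  269.3] turn [0.1334 0.0011 0.002 ] deg 7.6
```

```bash
python3 -m creep '[{"fingers":1,"offset":[20,-247,269],"turn":[0.133,0.001,0.002]},{"fingers":1,"offset":[40,-247,269],"turn":[0.133,0.001,0.002]},{"fingers":1,"offset":[60,-247,269],"turn":[0.133,0.001,0.002]},{"fingers":1,"offset":[86,-247,269],"turn":[0.133,0.001,0.002]},{"fingers":1,"offset":[86,-247,269],"turn":[0.133,0.001,0.002]},{"fingers":1,"offset":[86,-247,269],"turn":[0.133,0.001,0.002]},{"fingers":1,"offset":[86,-247,269],"turn":[0.133,0.001,0.002]},{"fingers":1,"offset":[86,-247,269],"turn":[0.133,0.001,0.002]},{"fingers":1,"offset":[86,-247,269],"turn":[0.133,0.001,0.002]},{"fingers":1,"offset":[86,-247,269],"turn":[0.133,0.001,0.002]}]'
python3 - <<'E'
from h import *
from cell import snapshot
import pickle
go([452.9,-126,2],-37.4)
for n in('wrist','scene'):
    d=snapshot(n);cv2.imwrite(f'pics/{n}1.png',d['frame']);pickle.dump(d,open(f'{n}1.pkl','wb'));
    print(n,d['position'],d['attitude'])
    c=[452.9,-126.1];a=np.radians(-37.35);h=np.array(c)+30*np.array([np.cos(a),np.sin(a)])
    print('pred hole px',proj(d,[h[0]/1000,h[1]/1000,.005]))
E
```

```text
time: 1.77
tcp_pos: [0.4551, -0.1245, 0.0981]
orientation: [0.511, 1.51, -0.51]
contact_force: [-0.9, -0.2, -0.5]
finger_gap: 0.0919
t 1.77 tcp [ 455.1 -124.5   98.1] q [-0.27  0.23  2.03  0.    0.88 -1.19] F [-0.9 -0.2 -0.5] gap 91.9
off [96.1 -2.7 -0.8] turn [ 0.0009 -0.0005 -0.0009] deg 0.1
wrist [ 0.39747045 -0.0796583   0.29672257] [2.60298041 1.287544   0.17187467]
pred hole px [[318.64198139 267.06371944]]
scene [ 0.96810631 -0.82091275  1.16569349] [-2.4220035  -0.63345755  0.22512633]
pred hole px [[291.62012945 263.54882272]]
```

View pics/wrist1.png

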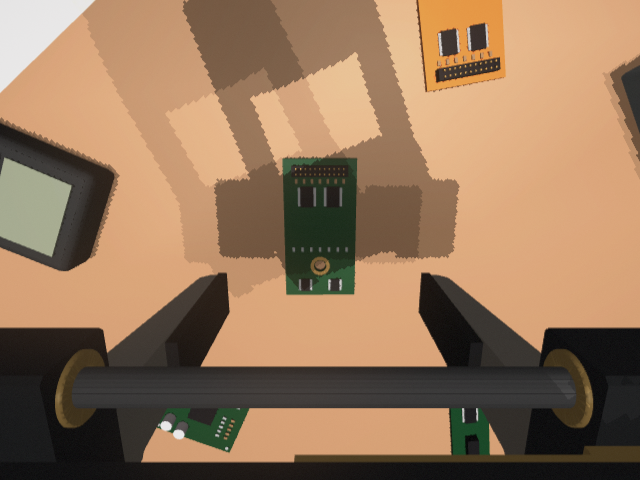

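Wrist view: the bus board sits between the fingers, with its hole at (320,266) against a prediction of (319,267), so the two cameras agree. I'll descend.

```bash
python3 -m creep '[{"fingers":1,"offset":[30,-2.7,-0.8],"turn":[0.001,0,-0.001]},{"fingers":1,"offset":[60,-2.7,-0.8],"turn":[0.001,0,-0.001]},{"fingers":1,"offset":[80,-2.7,-0.8],"turn":[0.001,0,-0.001]},{"fingers":1,"offset":[90,-2.7,-0.8],"turn":[0.001,0,-0.001]},{"fingers":1,"offset":[94,-2.7,-0.8],"turn":[0.001,0,-0.001]},{"fingers":1,"offset":[94,-2.7,-0.8],"turn":[0.001,0,-0.001]},{"fingers":1,"offset":[94,-2.7,-0.8],"turn":[0.001,0,-0.001]}]' 30; python3 -c "
from h import *
go([452.9,-126,2],-37.4)"
```

```text
time: 2.45
tcp_pos: [0.4521, -0.1207, 0.0067]
orientation: [0.509, 1.51, -0.507]
contact_force: [0.3, 0.6, 0.5]
finger_gap: 0.0917
t 2.45 tcp [ 452.1 -120.7    6.7] q [-0.27  0.38  2.1   0.    0.66 -1.19] F [0.3 0.6 0.5] gap 91.7
off [ 4.7 -3.8  3.8] turn [ 0.0038 -0.0002 -0.0014] deg 0.2
```

```bash
python3 -c "
from h import *
from cell import snapshot,read_state
for i in range(3):
    snapshot('wrist'); go([452.9,-126,2],-37.4)"
```

```text
t 2.5 tcp [ 452.4 -120.9    6.9] q [-0.27  0.38  2.1   0.    0.66 -1.19] F [ 0.1  0.4 -0.6] gap 91.8
off [ 4.9 -3.7  3.5] turn [ 0.0035  0.0005 -0.0016] deg 0.2
t 2.55 tcp [ 452.4 -121.1    7. ] q [-0.27  0.38  2.1   0.    0.66 -1.19] F [ 0.4 -0.1  0. ] gap 91.7
off [ 5.  -3.6  3.3] turn [ 0.0033  0.0008 -0.0017] deg 0.2
t 2.6 tcp [ 452.3 -121.2    6.9] q [-0.27  0.38  2.1   0.    0.66 -1.19] F [-0.4  0.3 -0. ] gap 92.2
off [ 4.9 -3.5  3.4] turn [ 0.0031  0.0007 -0.0017] deg 0.2
```

```bash
python3 -m creep '[{"fingers":1,"offset":[0,-3.5,3.4],"turn":[0.003,0,-0.001]},{"fingers":1,"offset":[2,-3.5,3.4],"turn":[0.003,0,-0.001]},{"fingers":1,"offset":[4.5,-3.5,3.4],"turn":[0.003,0,-0.001]},{"fingers":1,"offset":[4.5,-3.5,3.4],"turn":[0.003,0,-0.001]},{"fingers":1,"offset":[4.5,-3.5,3.4],"turn":[0.003,0,-0.001]},{"fingers":1,"offset":[4.5,-3.5,3.4],"turn":[0.003,0,-0.001]}]' 30; python3 -c "
from h import *
go([452.9,-126,2],-37.4)"
```

```text
time: 3.1
tcp_pos: [0.4518, -0.126, 0.0012]
orientation: [0.511, 1.511, -0.511]
contact_force: [-0.2, -0.2, -0.4]
finger_gap: 0.0917
t 3.1 tcp [ 451.8 -126.     1.2] q [-0.28  0.39  2.1   0.    0.65 -1.19] F [-0.2 -0.2 -0.4] gap 91.7
off [-0.8  0.6  0.9] turn [-0.0002 -0.0014  0.0002] deg 0.1
```

Good. I'll close with 40 N.

```bash
python3 -m creep '[{"fingers":0.7,"offset":[0,0,0],"turn":[0,0,0]},{"fingers":0.6,"offset":[0,0,0],"turn":[0,0,0]},{"fingers":0.5,"offset":[0,0,0],"turn":[0,0,0]},{"fingers":0.3,"offset":[0,0,0],"turn":[0,0,0]},{"fingers":0.3,"offset":[0,0,0],"turn":[0,0,0]},{"fingers":0.3,"offset":[0,0,0],"turn":[0,0,0]},{"fingers":0.3,"offset":[0,0,0],"turn":[0,0,0]},{"fingers":0.3,"offset":[0,0,0],"turn":[0,0,0]}]' 40
python3 -m creep '[{"fingers":0.3,"offset":[0,0,0],"turn":[0,0,0]},{"fingers":0.3,"offset":[-5,0,0],"turn":[0,0,0]},{"fingers":0.3,"offset":[-25,0,0],"turn":[0,0,0]},{"fingers":0.3,"offset":[-55,0,0],"turn":[0,0,0]},{"fingers":0.3,"offset":[-85,0,0],"turn":[0,0,0]},{"fingers":0.3,"offset":[-108,0,0],"turn":[0,0,0]},{"fingers":0.3,"offset":[-118,0,0],"turn":[0,0,0]},{"fingers":0.3,"offset":[-118,0,0],"turn":[0,0,0]},{"fingers":0.3,"offset":[-118,0,0],"turn":[0,0,0]},{"fingers":0.3,"offset":[-118,0,0],"turn":[0,0,0]}]' 40
python3 - <<'E'
from h import *
from cell import snapshot
import pickle
print(go([594,172,120],-7.8)['contact_force'])
d=snapshot('wrist');cv2.imwrite('pics/wrist2.png',d['frame']);pickle.dump(d,open('wrist2.pkl','wb'))
E
```

```text
time: 3.77
tcp_pos: [0.452, -0.126, 0.0013]
orientation: [0.511, 1.511, -0.511]
contact_force: [-0.7, 0.1, 0.4]
finger_gap: 0.0404
time: 4.6
tcp_pos: [0.4512, -0.1258, 0.118]
orientation: [0.511, 1.513, -0.511]
contact_force: [-0.4, 1.2, -0.4]
finger_gap: 0.0279
t 4.6 tcp [ 451.2 -125.8  118. ] q [-0.28  0.2   2.02  0.    0.93 -1.19] F [-0.4  1.2 -0.4] gap 27.9
off [ -2.1 323.3 -67.4] turn [-0.5166 -0.003   0.    ] deg 29.6
[-0.40540551  1.18847867 -0.35000392]
```

View pics/wrist2.png

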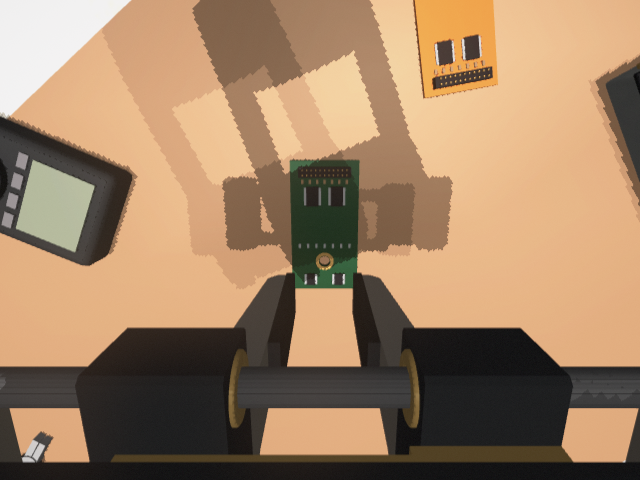

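The fingers closed to 28 mm without the board: it is still on the bench (hole at (325,261)). I'll check where the fingertips really are relative to the reported TCP.

Run:
```python
from h import *
from cell import read_state,snapshot
import pickle
d=pickle.load(open('wrist2.pkl','rb'));print(d['mtx'][0],d['position'],d['attitude'])
s=read_state();Rn=R.from_rotvec(s['orientation'])
print(s['tcp_pos'],s['finger_gap'])
for g in(.014,-.014,0):
  for b in(0,.02): print(g,b,proj(d,s['tcp_pos']+Rn.apply([-b,g,0])))
hsv=cv2.cvtColor(d['frame'],cv2.COLOR_BGR2HSV)
g=cv2.inRange(hsv,(45,70,20),(85,255,255));g=cv2.morphologyEx(g,cv2.MORPH_CLOSE,np.ones((7,7)))
r=rect(d,g,(270,150,385,300),.005);print(r[:3])
t=snapshot('top');pickle.dump(t,open('top2.pkl','wb'));f=t['frame']
g=cv2.inRange(cv2.cvtColor(f,cv2.COLOR_BGR2HSV),(45,70,20),(85,255,255))
sc=snapshot('scene');pickle.dump(sc,open('scene2.pkl','wb'))
p=proj(sc,s['tcp_pos']);print('scene tcp',p,'top tcp',proj(t,s['tcp_pos']))
u,v=p[0].astype(int)
cv2.imwrite('pics/scene2.png',cv2.resize(sc['frame'][v-90:v+90,u-120:u+120],(800,600),interpolation=2))
```

```text
[382.04825035   0.         323.57478805] [ 0.39414688 -0.08092665  0.31675575] [2.60490191 1.28739778 0.16789999]
[ 0.45100083 -0.12571438  0.11777048] 0.028000630948856506
0.014 0 [[346.81998051 272.52605105]]
0.014 0.02 [[349.22919543 286.34566573]]
-0.014 0 [[296.08927731 272.5525915 ]]
-0.014 0.02 [[293.38191265 286.37808919]]
0 0 [[321.45730121 272.53931988]]
0 0.02 [[321.30879256 286.36187558]]
(array([ 452.34106445, -124.53092957]), [55.21102523803711, 108.12252044677734], np.float32(-37.398552))
scene tcp [[283.56265286 224.75851867]] top tcp [[349.23148865 268.09981089]]
```

View pics/scene2.png

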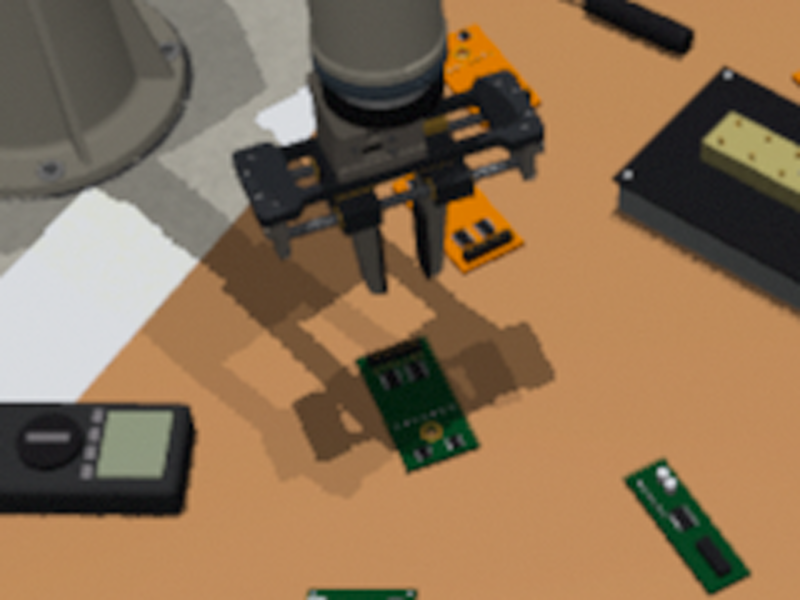

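The tips in the crop (~(404,283)) sit a few mm above the predicted TCP (400,300). So they probably passed over the 5 mm board. I'll reopen, go back down, and then feel for the bench by force.

```bash
python3 -m creep '[{"fingers":1,"offset":[0,1.3,0.9],"turn":[0,0,0]},{"fingers":1,"offset":[10,1.3,0.9],"turn":[0,0,0]},{"fingers":1,"offset":[30,1.3,0.9],"turn":[0,0,0]},{"fingers":1,"offset":[55,1.3,0.9],"turn":[0,0,0]},{"fingers":1,"offset":[80,1.3,0.9],"turn":[0,0,0]},{"fingers":1,"offset":[100,1.3,0.9],"turn":[0,0,0]},{"fingers":1,"offset":[110,1.3,0.9],"turn":[0,0,0]},{"fingers":1,"offset":[115,1.3,0.9],"turn":[0,0,0]},{"fingers":1,"offset":[115,1.3,0.9],"turn":[0,0,0]},{"fingers":1,"offset":[115,1.3,0.9],"turn":[0,0,0]}]' 40
for i in 1; do python3 -m creep '[{"fingers":1,"offset":[1.0,0,0],"turn":[0,0,0]},{"fingers":1,"offset":[2,0,0],"turn":[0,0,0]},{"fingers":1,"offset":[3,0,0],"turn":[0,0,0]},{"fingers":1,"offset":[3,0,0],"turn":[0,0,0]}]'; done
```

```text
time: 5.58
tcp_pos: [0.4539, -0.1256, 0.0046]
orientation: [0.511, 1.511, -0.511]
contact_force: [-0.2, -0.3, 0.1]
finger_gap: 0.0914
time: 5.92
tcp_pos: [0.4538, -0.1256, 0.0016]
orientation: [0.511, 1.51, -0.511]
contact_force: [-1.0, 0.0, -0.3]
finger_gap: 0.0919
```

```bash
python3 -m creep '[{"fingers":1,"offset":[1.0,0,0],"turn":[0,0,0]},{"fingers":1,"offset":[2,0,0],"turn":[0,0,0]},{"fingers":1,"offset":[2,0,0],"turn":[0,0,0]},{"fingers":1,"offset":[2,0,0],"turn":[0,0,0]}]'
python3 -m creep '[{"fingers":1,"offset":[1,0,0],"turn":[0,0,0]},{"fingers":1,"offset":[1,0,0],"turn":[0,0,0]},{"fingers":1,"offset":[1,0,0],"turn":[0,0,0]}]'
```

```text
time: 6.25
tcp_pos: [0.4534, -0.1255, -0.0008]
orientation: [0.511, 1.511, -0.511]
contact_force: [0.3, 0.3, -0.3]
finger_gap: 0.0918
time: 6.5
tcp_pos: [0.4534, -0.1255, -0.0018]
orientation: [0.511, 1.511, -0.511]
contact_force: [-0.1, -0.8, -1.3]
finger_gap: 0.0918
```

```bash
python3 -m creep '[{"fingers":1,"offset":[1,0,0],"turn":[0,0,0]},{"fingers":1,"offset":[1,0,0],"turn":[0,0,0]},{"fingers":1,"offset":[1,0,0],"turn":[0,0,0]}]'
```

```text
time: 6.75
tcp_pos: [0.4534, -0.1255, -0.0028]
orientation: [0.511, 1.511, -0.511]
contact_force: [-1.0, -1.2, -0.2]
finger_gap: 0.0917
```

```bash
python3 -m creep '[{"fingers":1,"offset":[1,0,0],"turn":[0,0,0]},{"fingers":1,"offset":[1,0,0],"turn":[0,0,0]}]'
python3 -m creep '[{"fingers":1,"offset":[1,0,0],"turn":[0,0,0]},{"fingers":1,"offset":[1,0,0],"turn":[0,0,0]}]'
```

```text
time: 6.92
tcp_pos: [0.4534, -0.1255, -0.0038]
orientation: [0.511, 1.511, -0.511]
contact_force: [-0.1, 0.5, 0.1]
finger_gap: 0.0921
time: 7.08
tcp_pos: [0.4534, -0.1254, -0.0049]
orientation: [0.511, 1.511, -0.511]
contact_force: [-1.2, 0.7, 1.1]
finger_gap: 0.0921
```

```bash
python3 -m creep '[{"fingers":1,"offset":[1,0,0],"turn":[0,0,0]},{"fingers":1,"offset":[1,0,0],"turn":[0,0,0]}]'
python3 -m creep '[{"fingers":1,"offset":[0.5,0,0],"turn":[0,0,0]},{"fingers":1,"offset":[0.5,0,0],"turn":[0,0,0]}]'
```

```text
time: 7.25
tcp_pos: [0.4534, -0.1255, -0.0059]
orientation: [0.511, 1.511, -0.511]
contact_force: [-0.2, -0.4, -0.6]
finger_gap: 0.0919
time: 7.42
tcp_pos: [0.4534, -0.1255, -0.0063]
orientation: [0.511, 1.511, -0.511]
contact_force: [0.5, -1.1, -1.8]
finger_gap: 0.0918
```

Run:
```python
from h import *
from cell import snapshot,read_state
s=read_state()
d=snapshot('scene');t=proj(d,s['tcp_pos']);print(t)
u,v=t[0].astype(int)
cv2.imwrite('pics/sc3.png',cv2.resize(d['frame'][v-60:v+30,u-60:u+60],(800,600),interpolation=2))
```

```text
[[287.80742257 257.0317057 ]]
```

View pics/sc3.png

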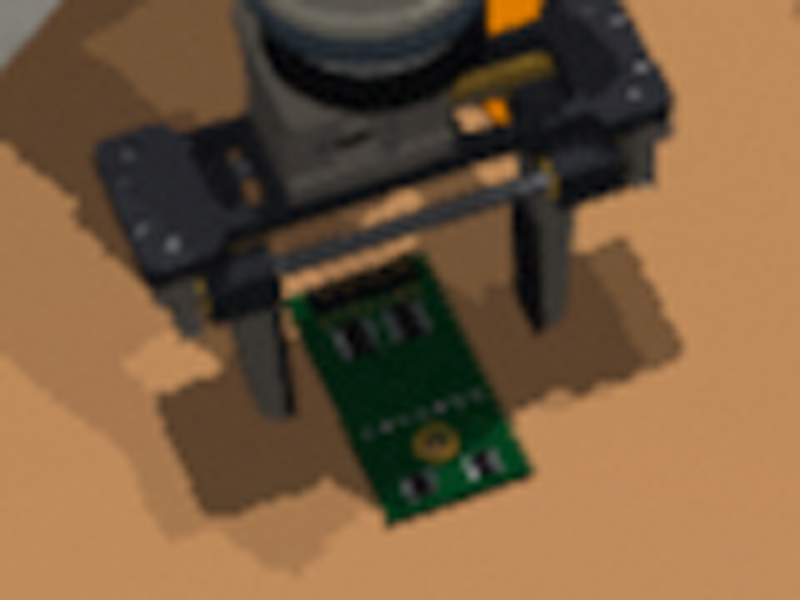

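The scene crop shows the tips at (280,415) and (543,328), straddling the board. They are still a few mm above the bench although the reported z is −6 mm. I'll keep feeling downwards.

```bash
python3 -m creep '[{"fingers":1,"offset":[1,0,0],"turn":[0,0,0]},{"fingers":1,"offset":[1,0,0],"turn":[0,0,0]}]'
python3 -m creep '[{"fingers":1,"offset":[1,0,0],"turn":[0,0,0]},{"fingers":1,"offset":[1,0,0],"turn":[0,0,0]}]'
```

```text
time: 7.63
tcp_pos: [0.4535, -0.1255, -0.0073]
orientation: [0.511, 1.511, -0.511]
contact_force: [-0.9, 0.0, 0.7]
finger_gap: 0.0923
time: 7.8
tcp_pos: [0.4534, -0.1255, -0.0084]
orientation: [0.511, 1.511, -0.511]
contact_force: [-0.8, -0.7, 1.3]
finger_gap: 0.092
```

```bash
python3 -m creep '[{"fingers":1,"offset":[1,0,0],"turn":[0,0,0]},{"fingers":1,"offset":[1,0,0],"turn":[0,0,0]}]'
```

```text
time: 7.97
tcp_pos: [0.4534, -0.1254, -0.0094]
orientation: [0.511, 1.511, -0.511]
contact_force: [-0.0, 0.6, -0.0]
finger_gap: 0.092
```

```bash
python3 -m creep '[{"fingers":1,"offset":[1,0,0],"turn":[0,0,0]},{"fingers":1,"offset":[1,0,0],"turn":[0,0,0]}]'
```

```text
time: 8.13
tcp_pos: [0.4534, -0.1254, -0.0104]
orientation: [0.511, 1.511, -0.511]
contact_force: [-0.7, -0.6, 0.3]
finger_gap: 0.0918
```

```bash
python3 -m creep '[{"fingers":1,"offset":[1,0,0],"turn":[0,0,0]},{"fingers":1,"offset":[1,0,0],"turn":[0,0,0]}]'
```

```text
time: 8.3
tcp_pos: [0.4534, -0.1254, -0.0114]
orientation: [0.511, 1.511, -0.511]
contact_force: [-0.1, 0.4, -0.6]
finger_gap: 0.0918
```

```bash
python3 -m creep '[{"fingers":1,"offset":[0.5,0,0],"turn":[0,0,0]},{"fingers":1,"offset":[0.5,0,0],"turn":[0,0,0]}]'
```

```text
time: 8.47
tcp_pos: [0.4535, -0.1255, -0.0118]
orientation: [0.511, 1.511, -0.511]
contact_force: [0.1, 0.0, -0.1]
finger_gap: 0.0916
```

Run:
```python
from h import *
from cell import snapshot,read_state
import pickle
d=pickle.load(open('scene2.pkl','rb'))
for h in(0,.005,.01): 
    p=ray(d,[[269.0,259.2],[308.5,246.2]],h)*1000;print(h,p.round(1)[:,:2].tolist(),p.mean(0).round(1),np.linalg.norm(p[0]-p[1]))
s=read_state();print(s['tcp_pos'],s['q'],s['tau'])
d=snapshot('scene');cv2.imwrite('pics/sc4.png',cv2.resize(d['frame'][210:285,245:345],(800,600),interpolation=2))
```

```text
0 [[419.5, -157.2], [483.5, -75.8]] [ 451.5 -116.5    0. ] 103.5081244660784
0.005 [[421.9, -160.0], [485.6, -79.0]] [ 453.7 -119.5    5. ] 103.06414787427515
0.01 [[424.2, -162.9], [487.7, -82.2]] [ 456.  -122.6   10. ] 102.62017128247163
[ 0.45346741 -0.12546904 -0.01178815] [-2.73403134e-01  4.19734882e-01  2.10222089e+00  5.83649717e-04
  6.20781033e-01 -1.19189419e+00] [ 5.54387370e-04 -4.91528535e+01 -1.86383057e+01  9.58873919e-03
  6.34123664e-02  3.23966833e-05]
```

View pics/sc4.png

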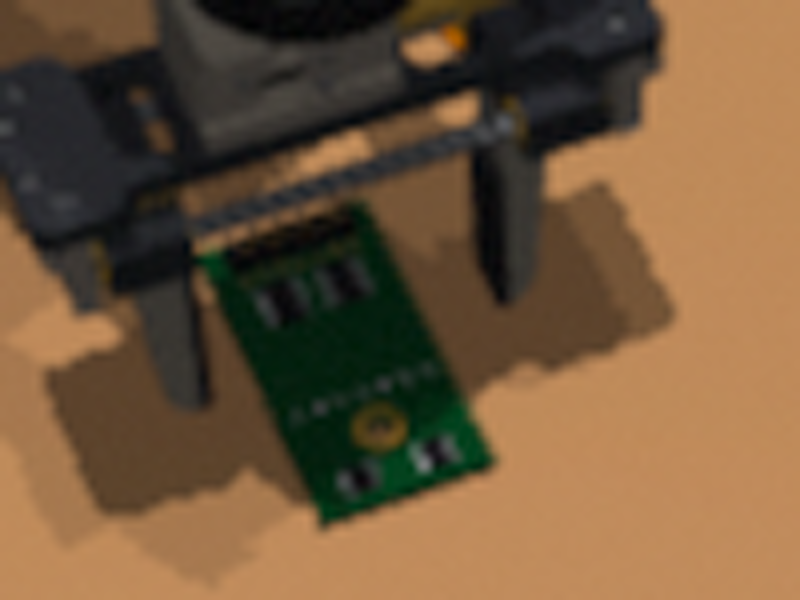

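The tips are at (190,408) and (510,303). By ray they are still several mm up, so the reported z reads low by more than 10 mm. I'll keep lowering by feel.

```bash
python3 -m creep '[{"fingers":1,"offset":[1,0,0],"turn":[0,0,0]},{"fingers":1,"offset":[1,0,0],"turn":[0,0,0]}]'
```

```text
time: 8.68
tcp_pos: [0.4535, -0.1255, -0.0128]
orientation: [0.511, 1.511, -0.511]
contact_force: [-0.2, 0.3, 0.2]
finger_gap: 0.092
```

```bash
python3 -m creep '[{"fingers":1,"offset":[1,0,0],"turn":[0,0,0]},{"fingers":1,"offset":[1,0,0],"turn":[0,0,0]}]'
```

```text
time: 8.85
tcp_pos: [0.4534, -0.1255, -0.0139]
orientation: [0.511, 1.511, -0.511]
contact_force: [-0.2, -0.6, -0.0]
finger_gap: 0.0923
```

```bash
python3 -m creep '[{"fingers":1,"offset":[1,0,0],"turn":[0,0,0]},{"fingers":1,"offset":[1,0,0],"turn":[0,0,0]}]'
```

```text
time: 9.02
tcp_pos: [0.4534, -0.1255, -0.0148]
orientation: [0.511, 1.511, -0.511]
contact_force: [0.0, -0.3, 0.5]
finger_gap: 0.0922
```

```bash
python3 -m creep '[{"fingers":1,"offset":[1,0,0],"turn":[0,0,0]},{"fingers":1,"offset":[1,0,0],"turn":[0,0,0]}]'
```

```text
time: 9.18
tcp_pos: [0.4534, -0.1254, -0.0159]
orientation: [0.511, 1.511, -0.511]
contact_force: [-0.2, 0.2, 0.1]
finger_gap: 0.0918
```

```bash
python3 -m creep '[{"fingers":1,"offset":[1,0,0],"turn":[0,0,0]},{"fingers":1,"offset":[1,0,0],"turn":[0,0,0]}]'
```

```text
time: 9.35
tcp_pos: [0.4534, -0.1254, -0.0169]
orientation: [0.511, 1.511, -0.511]
contact_force: [-0.6, 0.3, -0.4]
finger_gap: 0.0919
```

```bash
python3 -m creep '[{"fingers":1,"offset":[1,0,0],"turn":[0,0,0]},{"fingers":1,"offset":[1,0,0],"turn":[0,0,0]}]'
```

```text
time: 9.52
tcp_pos: [0.4534, -0.1254, -0.0179]
orientation: [0.511, 1.511, -0.511]
contact_force: [-0.5, 0.3, 0.9]
finger_gap: 0.0922
```

```bash
python3 -m creep '[{"fingers":1,"offset":[1,0,0],"turn":[0,0,0]},{"fingers":1,"offset":[1,0,0],"turn":[0,0,0]}]'
```

```text
time: 9.68
tcp_pos: [0.4534, -0.1254, -0.0189]
orientation: [0.511, 1.511, -0.511]
contact_force: [-0.0, 0.5, -0.3]
finger_gap: 0.092
```

```bash
python3 -m creep '[{"fingers":1,"offset":[1,0,0],"turn":[0,0,0]},{"fingers":1,"offset":[1,0,0],"turn":[0,0,0]}]'
```

```text
time: 9.85
tcp_pos: [0.4534, -0.1255, -0.0199]
orientation: [0.511, 1.511, -0.511]
contact_force: [-0.3, 0.4, -0.4]
finger_gap: 0.0921
```

```bash
python3 -m creep '[{"fingers":1,"offset":[1,0,0],"turn":[0,0,0]},{"fingers":1,"offset":[1,0,0],"turn":[0,0,0]}]'
python3 - <<'E'
from h import *
from cell import snapshot
import pickle
d=snapshot('scene');pickle.dump(d,open('scene5.pkl','wb'))
w=snapshot('wrist')
o=np.zeros((600,800,3),np.uint8);o[:300,:400]=cv2.resize(d['frame'][210:285,245:345],(400,300),interpolation=2)
o[:,400:]=0;o[:300,400:]=cv2.resize(w['frame'][180:330,200:400],(400,300));o[300:]=cv2.resize(d['frame'][215:275,250:330][22:52],(800,300),interpolation=2)
cv2.imwrite('pics/m5.png',o)
E
```

```text
time: 10.02
tcp_pos: [0.4534, -0.1255, -0.0208]
orientation: [0.511, 1.511, -0.511]
contact_force: [0.7, 0.2, 0.6]
finger_gap: 0.0916
```

View pics/m5.png

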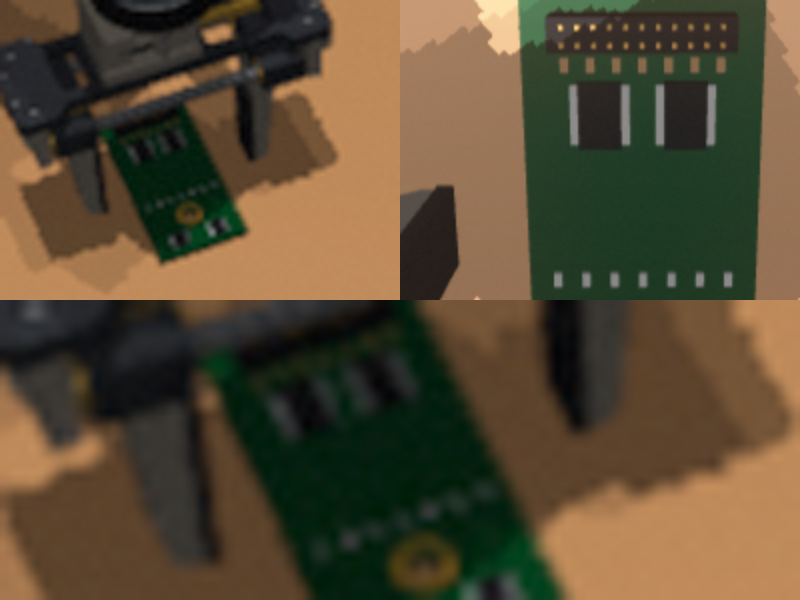

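The tips are close to board level: in the wrist part, board scale ≈ finger scale ≈ 2.07 px/mm. That puts the reported TCP about 25 mm beyond the real tips. I'll go on down by feel.

```bash
python3 -m creep '[{"fingers":1,"offset":[1,0,0],"turn":[0,0,0]},{"fingers":1,"offset":[1,0,0],"turn":[0,0,0]}]'
```

```text
time: 10.28
tcp_pos: [0.4534, -0.1254, -0.0218]
orientation: [0.511, 1.511, -0.511]
contact_force: [-0.7, 0.2, 0.7]
finger_gap: 0.0922
```

```bash
python3 -m creep '[{"fingers":1,"offset":[1,0,0],"turn":[0,0,0]},{"fingers":1,"offset":[1,0,0],"turn":[0,0,0]}]'
```

```text
time: 10.45
tcp_pos: [0.4534, -0.1254, -0.0228]
orientation: [0.511, 1.511, -0.511]
contact_force: [0.1, -0.4, 0.2]
finger_gap: 0.0924
```

```bash
python3 -m creep '[{"fingers":1,"offset":[1,0,0],"turn":[0,0,0]},{"fingers":1,"offset":[1,0,0],"turn":[0,0,0]}]'
```

```text
time: 10.62
tcp_pos: [0.4534, -0.1254, -0.0239]
orientation: [0.511, 1.511, -0.511]
contact_force: [-0.1, 1.2, -0.1]
finger_gap: 0.0921
```

```bash
python3 -m creep '[{"fingers":1,"offset":[1,0,0],"turn":[0,0,0]},{"fingers":1,"offset":[1,0,0],"turn":[0,0,0]}]'
```

```text
time: 10.78
tcp_pos: [0.4534, -0.1254, -0.0249]
orientation: [0.511, 1.511, -0.511]
contact_force: [0.4, 0.7, 0.6]
finger_gap: 0.0917
```

```bash
python3 -m creep '[{"fingers":1,"offset":[1,0,0],"turn":[0,0,0]},{"fingers":1,"offset":[1,0,0],"turn":[0,0,0]}]'
```

```text
time: 10.95
tcp_pos: [0.4534, -0.1254, -0.0259]
orientation: [0.511, 1.511, -0.511]
contact_force: [0.3, -0.1, -0.0]
finger_gap: 0.0918
```

```bash
python3 -m creep '[{"fingers":1,"offset":[1,0,0],"turn":[0,0,0]},{"fingers":1,"offset":[1,0,0],"turn":[0,0,0]}]'
```

```text
time: 11.12
tcp_pos: [0.4534, -0.1254, -0.0269]
orientation: [0.511, 1.511, -0.511]
contact_force: [-0.0, 0.2, 0.3]
finger_gap: 0.0923
```

```bash
python3 -m creep '[{"fingers":1,"offset":[1,0,0],"turn":[0,0,0]},{"fingers":1,"offset":[1,0,0],"turn":[0,0,0]}]'
```

```text
time: 11.28
tcp_pos: [0.4534, -0.1254, -0.0279]
orientation: [0.511, 1.511, -0.511]
contact_force: [-0.3, -0.6, 1.1]
finger_gap: 0.0916
```

Run:
```python
from h import *
import pickle
d=pickle.load(open('wrist2.pkl','rb'))
Rc=R.from_rotvec(d['attitude']).as_matrix()
tcp=np.array([.4510,-.12571,.11777]);Rt=R.from_rotvec([.511,1.513,-.511])
for dep in(.180,.184,.188):
    for uv in([295,275],[353,275]):
        c=np.linalg.inv(d['mtx'])@[*uv,1]*dep
        print(dep,(Rt.inv().apply(d['position']+Rc@c-tcp)*1000).round(1))
```

```text
0.18 [-29.4 -12.3  -9.6]
0.18 [-29.4  15.   -9.6]
0.184 [-25.6 -12.6  -8.2]
0.184 [-25.7  15.3  -8.1]
0.188 [-21.8 -12.9  -6.7]
0.188 [-21.9  15.6  -6.7]
```

```bash
python3 -m creep '[{"fingers":1,"offset":[1,0,0],"turn":[0,0,0]},{"fingers":1,"offset":[1,0,0],"turn":[0,0,0]}]'
```

```text
time: 11.45
tcp_pos: [0.4535, -0.1255, -0.0284]
orientation: [0.511, 1.511, -0.511]
contact_force: [-1.4, 0.1, 6.9]
finger_gap: 0.0918
```

Contact at last: 6.9 N at a reported z of −28.4 mm, so the real tips are about 28.5 mm behind the reported TCP. I'll back off 1 mm and close.

```bash
python3 -m creep '[{"fingers":1,"offset":[-1.3,0,0],"turn":[0,0,0]},{"fingers":0.55,"offset":[-1.3,0,0],"turn":[0,0,0]},{"fingers":0.5,"offset":[-1.3,0,0],"turn":[0,0,0]},{"fingers":0.4,"offset":[-1.3,0,0],"turn":[0,0,0]},{"fingers":0.4,"offset":[-1.3,0,0],"turn":[0,0,0]},{"fingers":0.4,"offset":[-1.3,0,0],"turn":[0,0,0]},{"fingers":0.4,"offset":[-1.3,0,0],"turn":[0,0,0]},{"fingers":0.4,"offset":[-1.3,0,0],"turn":[0,0,0]}]' 50; python3 -c "
from h import *
go([594,172,90],-7.8)"
```

```text
time: 12.12
tcp_pos: [0.4534, -0.1254, -0.0275]
orientation: [0.511, 1.511, -0.511]
contact_force: [-0.5, -0.3, -0.5]
finger_gap: 0.0548
t 12.12 tcp [ 453.4 -125.4  -27.5] q [-0.27  0.45  2.11  0.    0.58 -1.19] F [-0.5 -0.3 -0.5] gap 54.8
off [-117.4  321.7  -69.1] turn [-5.167e-01 -1.300e-03 -2.000e-04] deg 29.6
```

Gap 54.8 mm: the board is gripped. I'll lift and look.

```bash
python3 -m creep '[{"fingers":0.4,"offset":[-5,0,0],"turn":[0,0,0]},{"fingers":0.4,"offset":[-20,0,0],"turn":[0,0,0]},{"fingers":0.4,"offset":[-45,0,0],"turn":[0,0,0]},{"fingers":0.4,"offset":[-70,0,0],"turn":[0,0,0]},{"fingers":0.4,"offset":[-90,0,0],"turn":[0,0,0]},{"fingers":0.4,"offset":[-102,0,0],"turn":[0,0,0]},{"fingers":0.4,"offset":[-108,0,0],"turn":[0,0,0]},{"fingers":0.4,"offset":[-108,0,0],"turn":[0,0,0]},{"fingers":0.4,"offset":[-108,0,0],"turn":[0,0,0]}]' 50
python3 - <<'E'
from h import *
from cell import snapshot
import pickle
s=go([594.2-15*np.cos(np.radians(7.8)),171.8+15*np.sin(np.radians(7.8)),80],-7.8)
d=snapshot('wrist');cv2.imwrite('pics/wrist6.png',d['frame']);pickle.dump(d,open('wrist6.pkl','wb'))
tool=R.from_rotvec(s['orientation'])
b=s['tcp_pos'];g=cv2.inRange(cv2.cvtColor(d['frame'],cv2.COLOR_BGR2HSV),(45,70,20),(85,255,255));g=cv2.morphologyEx(g,cv2.MORPH_CLOSE,np.ones((9,9)))
r=rect(d,g,(150,60,500,400),b[2]+.0325);print(r[:3],'exp yaw -37.4, rel',r[0]-b[:2]*1000)
E
```

```text
time: 12.87
tcp_pos: [0.4534, -0.1255, 0.0804]
orientation: [0.511, 1.511, -0.511]
contact_force: [-0.5, -0.6, -1.5]
finger_gap: 0.0546
t 12.87 tcp [ 453.4 -125.5   80.4] q [-0.27  0.26  2.05  0.    0.84 -1.19] F [-0.5 -0.6 -1.5] gap 54.6
off [  0.4 314.3 -81.7] turn [-5.167e-01 -1.200e-03 -2.000e-04] deg 29.6
(array([ 446.36306763, -118.66640472]), [55.68390655517578, 93.45390319824219], np.float32(-37.103462)) exp yaw -37.4, rel [-6.99564503  6.80484162]
```

View pics/wrist6.png

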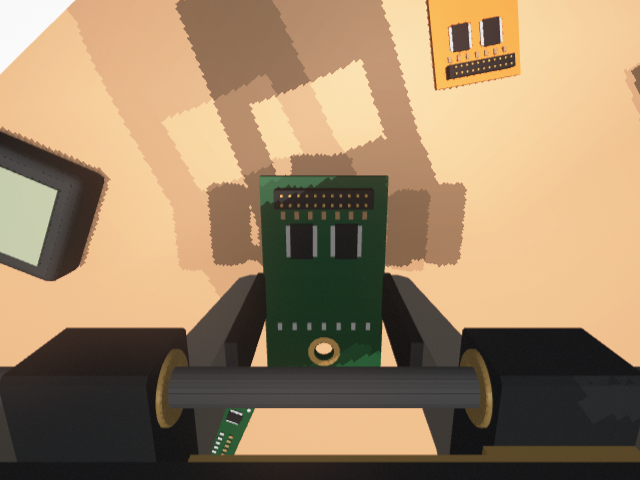

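Board held, hole ring at (323,350). Now the hole position in the tool frame, and the jig refined from the top picture plus the pin.

Run:
```python
from h import *
import pickle
d=pickle.load(open('wrist6.pkl','rb'));hsv=cv2.cvtColor(d['frame'],cv2.COLOR_BGR2HSV)
m=cv2.inRange(hsv[330:367,300:350],(12,70,90),(30,255,255))
# outer ring: columns extents and top
k=cv2.findContours(m,0,1)[0];c=max(k,key=len)[:,0]+[300,330];(u,v),(w,h),_=cv2.fitEllipse(c);print('ring',u,v,w,h)
tcp=np.array([.4534,-.1255,.0804]);Rt=R.from_rotvec([.511,1.511,-.511])
P=ray(d,[u,v],tcp[2]+.0325)[0];print('hole rel tcp world mm',(P-tcp)*1000,'tool',Rt.inv().apply(P-tcp)*1000)
# far end edge centre (x=-55): image row of top edge corners
E=ray(d,[[260,176],[388,176]],tcp[2]+.0325);print('far corners tool',Rt.inv().apply(E-tcp)*1000)
t=pickle.load(open('top.pkl','rb'));s=pickle.load(open('scene.pkl','rb'))
hs=cv2.cvtColor(t['frame'],cv2.COLOR_BGR2HSV)
a=np.radians(-7.8);e=np.array([np.cos(a),np.sin(a)]);c=np.array([594.2,171.8])
pin=c+30*e;rail=c+55.5*e
for n,q,z in(('pin tip',pin,74),('pinbase',pin,64),('rail',rail,82),('railL',rail+45*np.array([-e[1],e[0]]),82),('railR',rail-45*np.array([-e[1],e[0]]),82)):
    print(n,q.round(1),proj(t,np.r_[q,z]/1000).round(1),proj(s,np.r_[q,z]/1000).round(1))
# yellow block in scene: top face
y=cv2.inRange(cv2.cvtColor(s['frame'],cv2.COLOR_BGR2HSV),(18,40,110),(38,255,255))
print(rect(s,cv2.morphologyEx(y,cv2.MORPH_CLOSE,np.ones((5,5))),(350,155,440,225),.064)[:3])
A=cv2.resize(t['frame'][165:215,185:245],(480,400),interpolation=2);B=cv2.resize(s['frame'][160:215,370:430],(320,293),interpolation=2)
o=np.zeros((400,800,3),np.uint8);o[:,:480]=A;o[:293,480:]=B;cv2.imwrite('pics/jig.png',o)
```

```text
ring 323.5860290527344 351.1722106933594 28.09210205078125 31.05368423461914
hole rel tcp world mm [ 23.35970715 -16.48497338  32.5       ] tool [-32.53423115   1.07552061  28.53151458]
far corners tool [[-32.42274083 -26.3440439  -56.37139575]
 [-32.4448744   28.87450982 -56.36045293]]
pin tip [623.9 167.7] [[210.1 190.5]] [[404.4 183. ]]
pinbase [623.9 167.7] [[211.2 191.8]] [[404.  185.7]]
rail [649.2 164.3] [[211.3 178. ]] [[413.3 185.2]]
railL [655.3 208.9] [[190.6 175.4]] [[422.8 174.8]]
railR [643.1 119.7] [[232.  180.6]] [[403.5 195.9]]
(array([594.22991943, 173.2326355 ]), [41.20368957519531, 100.00335693359375], np.float32(-7.990589))
```

View pics/jig.png

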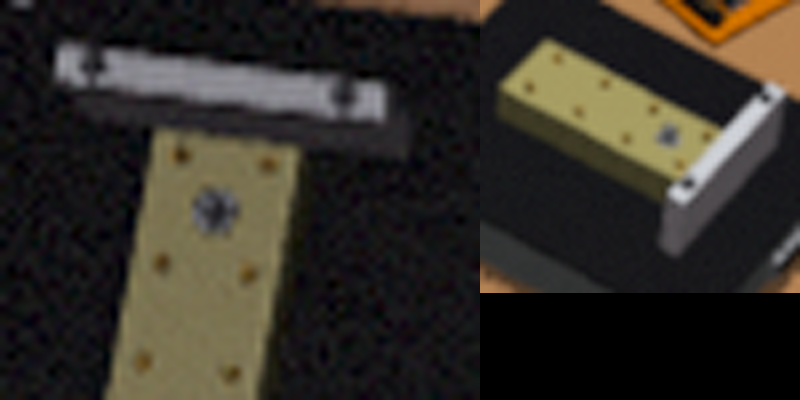

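Jig crop: the pin is at top ≈(211.3,191.1) and scene ≈(404.9,184.9), within a pixel of the block-derived prediction. Both views agree on the seat to about 1.5 mm. I'll carry the board over, stopping 3 mm short of the pin.

```bash
python3 - <<'E'
from h import *
import pickle
for n,uv in(('top',(211.3,191.1)),('scene',(404.9,184.9))):
    d=pickle.load(open(n+'.pkl','rb'));print(n,(ray(d,uv,.070)*1000).round(1),(ray(d,uv,.073)*1000).round(1))
go([592,171.6,80],-7.9)
E
python3 -m creep '[{"fingers":0.4,"offset":[0,35,-9],"turn":[-0.06,0,0]},{"fingers":0.4,"offset":[0,75,-18],"turn":[-0.13,0,0]},{"fingers":0.4,"offset":[0,115,-28],"turn":[-0.2,0,0]},{"fingers":0.4,"offset":[0,155,-38],"turn":[-0.27,0,0]},{"fingers":0.4,"offset":[0,195,-48],"turn":[-0.34,0,0]},{"fingers":0.4,"offset":[0,235,-56],"turn":[-0.41,0,0]},{"fingers":0.4,"offset":[0,270,-63],"turn":[-0.46,0,0]},{"fingers":0.4,"offset":[0,300,-68],"turn":[-0.5,0,0]},{"fingers":0.4,"offset":[0,310,-70],"turn":[-0.51,0,0]},{"fingers":0.4,"offset":[0,310,-70],"turn":[-0.51,0,0]}]'
python3 -c "
from cell import snapshot
snapshot('top')
snapshot('top')
from h import *
go([592,171.6,60],-7.9)"
```

```text
top [[623.7 166.2  70. ]] [[622.9 165.4  73. ]]
scene [[626.6 165.9  70. ]] [[627.6 163.2  73. ]]
t 12.92 tcp [ 453.  -125.4   79.9] q [-0.27  0.26  2.05  0.    0.84 -1.19] F [-0.1  0.8 -0.5] gap 54.5
off [-1.000e-01  3.203e+02 -6.990e+01] turn [-5.149e-01 -2.200e-03 -1.000e-04] deg 29.5
time: 13.75
tcp_pos: [0.5865, 0.1653, 0.0791]
orientation: [0.11, 1.57, -0.11]
contact_force: [-0.9, -0.4, -1.6]
finger_gap: 0.0548
t 13.85 tcp [584.9 162.5  79.2] q [ 0.27  0.44  1.76  0.    0.94 -1.16] F [-0.1 -0.5 -1.6] gap 54.5
off [19.2 10.   5.8] turn [-0.005  -0.0036  0.001 ] deg 0.4
```

```bash
python3 -m creep '[{"fingers":0.4,"offset":[2,9.5,6.4],"turn":[-0.005,-0.003,0.001]},{"fingers":0.4,"offset":[10,9.5,6.4],"turn":[-0.005,-0.003,0.001]},{"fingers":0.4,"offset":[19,9.5,6.4],"turn":[-0.005,-0.003,0.001]},{"fingers":0.4,"offset":[19,9.5,6.4],"turn":[-0.005,-0.003,0.001]},{"fingers":0.4,"offset":[19,9.5,6.4],"turn":[-0.005,-0.003,0.001]},{"fingers":0.4,"offset":[19,9.5,6.4],"turn":[-0.005,-0.003,0.001]}]'
python3 - <<'E'
from h import *
from cell import snapshot
import pickle
for n in('wrist','scene','top'):
    d=snapshot(n);pickle.dump(d,open(n+'7.pkl','wb'))
s=go([592.5,171,47],-7.9)
tcp=s['tcp_pos']
d=pickle.load(open('wrist7.pkl','rb'));hsv=cv2.cvtColor(d['frame'],cv2.COLOR_BGR2HSV)
e=np.array([np.cos(np.radians(-7.9)),np.sin(np.radians(-7.9))]);
for n in('scene','top'):
    q=pickle.load(open(n+'7.pkl','rb'));P=np.r_[tcp[:2]+.0293*e,tcp[2]+.0325];p=proj(q,P)[0];print(n,'pred hole',p)
    u,v=p.astype(int);cv2.imwrite(f'pics/{n}7.png',cv2.resize(q['frame'][max(v-40,0):v+40,u-50:u+50],(400,320),interpolation=2))
w=cv2.resize(d['frame'][140:440,160:480],(400,320));A=cv2.imread('pics/scene7.png');B=cv2.imread('pics/top7.png')
o=np.vstack([np.hstack([A,B])]);cv2.imwrite('pics/m7.png',o)
E
```

```text
time: 14.35
tcp_pos: [0.5936, 0.1713, 0.0614]
orientation: [0.109, 1.567, -0.108]
contact_force: [-0.9, 0.1, -1.6]
finger_gap: 0.0547
t 14.5 tcp [594.1 171.7  62. ] q [ 0.28  0.48  1.75  0.    0.91 -1.15] F [ 0.9 -0.2 -1.4] gap 54.5
off [15.  -0.9 -1.5] turn [-0.0001  0.0024 -0.0017] deg 0.2
scene pred hole [404.87638192 177.21928942]
top pred hole [207.83310489 188.25738962]
```

```bash
python3 -m creep '[{"fingers":0.4,"offset":[4,-0.9,-0.5],"turn":[0,0.002,-0.002]},{"fingers":0.4,"offset":[8,-0.9,-0.5],"turn":[0,0.002,-0.002]},{"fingers":0.4,"offset":[11,-0.9,-0.5],"turn":[0,0.002,-0.002]},{"fingers":0.4,"offset":[13,-0.9,-0.5],"turn":[0,0.002,-0.002]},{"fingers":0.4,"offset":[13,-0.9,-0.5],"turn":[0,0.002,-0.002]},{"fingers":0.4,"offset":[13,-0.9,-0.5],"turn":[0,0.002,-0.002]}]' 60
python3 -m creep '[{"fingers":0.4,"offset":[1,0,0],"turn":[0,0,0]},{"fingers":0.4,"offset":[1,0,0],"turn":[0,0,0]},{"fingers":0.4,"offset":[1,0,0],"turn":[0,0,0]}]'
```

```text
time: 15.0
tcp_pos: [0.5932, 0.171, 0.0484]
orientation: [0.108, 1.569, -0.109]
contact_force: [0.7, 0.8, -2.1]
finger_gap: 0.0546
time: 15.25
tcp_pos: [0.5934, 0.171, 0.0477]
orientation: [0.108, 1.568, -0.109]
contact_force: [0.2, 0.1, -1.3]
finger_gap: 0.0543
```

```bash
python3 -m creep '[{"fingers":0.4,"offset":[1,0,0],"turn":[0,0,0]},{"fingers":0.4,"offset":[1,0,0],"turn":[0,0,0]},{"fingers":0.4,"offset":[1,0,0],"turn":[0,0,0]}]'
```

```text
time: 15.5
tcp_pos: [0.5934, 0.1709, 0.0466]
orientation: [0.108, 1.568, -0.109]
contact_force: [-0.1, -0.6, -1.9]
finger_gap: 0.0541
```

```bash
python3 -m creep '[{"fingers":0.4,"offset":[0.7,0,0],"turn":[0,0,0]},{"fingers":0.4,"offset":[0.7,0,0],"turn":[0,0,0]},{"fingers":0.4,"offset":[0.7,0,0],"turn":[0,0,0]}]'
```

```text
time: 15.75
tcp_pos: [0.5933, 0.1709, 0.0459]
orientation: [0.108, 1.568, -0.109]
contact_force: [-0.0, -0.8, -1.6]
finger_gap: 0.0543
```

```bash
python3 -m creep '[{"fingers":0.4,"offset":[0.7,0,0],"turn":[0,0,0]},{"fingers":0.4,"offset":[0.7,0,0],"turn":[0,0,0]},{"fingers":0.4,"offset":[0.7,0,0],"turn":[0,0,0]}]'
```

```text
time: 16.0
tcp_pos: [0.5934, 0.171, 0.0452]
orientation: [0.108, 1.568, -0.109]
contact_force: [0.5, 0.5, -0.6]
finger_gap: 0.0546
```

```bash
python3 -m creep '[{"fingers":0.4,"offset":[0.7,0,0],"turn":[0,0,0]},{"fingers":0.4,"offset":[0.7,0,0],"turn":[0,0,0]},{"fingers":0.4,"offset":[0.7,0,0],"turn":[0,0,0]}]'
```

```text
time: 16.25
tcp_pos: [0.5935, 0.171, 0.0446]
orientation: [0.108, 1.568, -0.109]
contact_force: [1.3, -0.1, -0.1]
finger_gap: 0.0546
```

Signs of contact with the pin's taper: fz up 1.5 N, and fx positive, so the hole is slightly short of the pin. I'll slide 1 mm towards the rail.

```bash
python3 -m creep '[{"fingers":0.4,"offset":[0,0,0.5],"turn":[0,0,0]},{"fingers":0.4,"offset":[0,0,1],"turn":[0,0,0]},{"fingers":0.4,"offset":[0,0,1],"turn":[0,0,0]}]'
```

```text
time: 16.5
tcp_pos: [0.5942, 0.1708, 0.0444]
orientation: [0.108, 1.568, -0.109]
contact_force: [0.5, -1.4, -2.0]
finger_gap: 0.0544
```

```bash
python3 -m creep '[{"fingers":0.4,"offset":[0.7,0,0],"turn":[0,0,0]},{"fingers":0.4,"offset":[0.7,0,0],"turn":[0,0,0]},{"fingers":0.4,"offset":[0.7,0,0],"turn":[0,0,0]}]'
```

```text
time: 16.75
tcp_pos: [0.5943, 0.1708, 0.0438]
orientation: [0.108, 1.568, -0.109]
contact_force: [-0.3, -0.6, -1.0]
finger_gap: 0.0544
```

```bash
python3 -m creep '[{"fingers":0.4,"offset":[0.7,0,0],"turn":[0,0,0]},{"fingers":0.4,"offset":[0.7,0,0],"turn":[0,0,0]},{"fingers":0.4,"offset":[0.7,0,0],"turn":[0,0,0]}]'
```

```text
time: 17.0
tcp_pos: [0.5945, 0.1709, 0.0432]
orientation: [0.108, 1.568, -0.109]
contact_force: [0.4, -0.2, -0.2]
finger_gap: 0.0543
```

```bash
python3 -m creep '[{"fingers":0.4,"offset":[0.7,0,0],"turn":[0,0,0]},{"fingers":0.4,"offset":[0.7,0,0],"turn":[0,0,0]},{"fingers":0.4,"offset":[0.7,0,0],"turn":[0,0,0]}]'; python3 -c "
from cell import *
print(read_state()['torque'])"
```

```text
time: 17.25
tcp_pos: [0.5947, 0.1709, 0.0425]
orientation: [0.108, 1.567, -0.108]
contact_force: [1.9, 0.3, -1.1]
finger_gap: 0.0543
[ 0.18068693 -0.38656219  0.05758855]
```

```bash
python3 -m creep '[{"fingers":0.4,"offset":[0.7,0,0],"turn":[0,0,0]},{"fingers":0.4,"offset":[0.7,0,0],"turn":[0,0,0]},{"fingers":0.4,"offset":[0.7,0,0],"turn":[0,0,0]}]'; python3 -c "
from cell import *
print(read_state()['torque'])"
```

```text
time: 17.5
tcp_pos: [0.5947, 0.1709, 0.0418]
orientation: [0.108, 1.567, -0.108]
contact_force: [2.8, -0.0, -0.8]
finger_gap: 0.0544
[ 0.17410811 -0.5942382  -0.03183939]
```

The board is now past the taper (about 5 mm above the seat), with fx of 2.8 N from the pin. I'll centre it by 0.8 mm and go on down onto the probes.

```bash
python3 -m creep '[{"fingers":0.4,"offset":[0,0,0.8],"turn":[0,0,0]},{"fingers":0.4,"offset":[0,0,0.8],"turn":[0,0,0]},{"fingers":0.4,"offset":[0.7,0,0.8],"turn":[0,0,0]},{"fingers":0.4,"offset":[0.7,0,0.8],"turn":[0,0,0]},{"fingers":0.4,"offset":[0.7,0,0.8],"turn":[0,0,0]}]'
```

```text
time: 17.92
tcp_pos: [0.5951, 0.1707, 0.0412]
orientation: [0.108, 1.568, -0.109]
contact_force: [-0.3, 1.2, 3.3]
finger_gap: 0.0543
```

```bash
python3 -m creep '[{"fingers":0.4,"offset":[0.8,0,0],"turn":[0,0,0]},{"fingers":0.4,"offset":[0.8,0,0],"turn":[0,0,0]},{"fingers":0.4,"offset":[0.8,0,0],"turn":[0,0,0]}]'; python3 -c "
from cell import *
print(read_state()['torque'])"
```

```text
time: 18.17
tcp_pos: [0.5951, 0.1707, 0.0405]
orientation: [0.108, 1.568, -0.109]
contact_force: [-0.5, 1.0, 4.6]
finger_gap: 0.0541
[0.18531077 0.07722231 0.00662901]
```

The probes engaged exactly where expected (net about 6.2 N at reported z ≈ 41), and the lateral force is gone. I'll press on.

```bash
python3 -m creep '[{"fingers":0.4,"offset":[1,0,0],"turn":[0,0,0]},{"fingers":0.4,"offset":[2,0,0],"turn":[0,0,0]},{"fingers":0.4,"offset":[2,0,0],"turn":[0,0,0]},{"fingers":0.4,"offset":[2,0,0],"turn":[0,0,0]}]'
```

```text
time: 18.5
tcp_pos: [0.5951, 0.1707, 0.0387]
orientation: [0.108, 1.568, -0.109]
contact_force: [-1.8, 0.5, 7.0]
finger_gap: 0.0546
```

```bash
python3 -m creep '[{"fingers":0.4,"offset":[1,0,0],"turn":[0,0,0]},{"fingers":0.4,"offset":[1.6,0,0],"turn":[0,0,0]},{"fingers":0.4,"offset":[1.6,0,0],"turn":[0,0,0]},{"fingers":0.4,"offset":[1.6,0,0],"turn":[0,0,0]}]'; python3 -c "
from cell import *
print(read_state()['torque'])"
```

```text
time: 18.83
tcp_pos: [0.5951, 0.1707, 0.0372]
orientation: [0.108, 1.568, -0.109]
contact_force: [-1.4, 0.7, 8.7]
finger_gap: 0.0543
[0.07211478 0.22730416 0.0144793 ]
```

```bash
python3 -m creep '[{"fingers":0.4,"offset":[0.6,0,0],"turn":[0,0,0]},{"fingers":0.4,"offset":[0.6,0,0],"turn":[0,0,0]},{"fingers":0.4,"offset":[0.6,0,0],"turn":[0,0,0]}]'
```

```text
time: 19.08
tcp_pos: [0.5951, 0.1707, 0.0367]
orientation: [0.108, 1.568, -0.109]
contact_force: [-1.8, -0.3, 7.9]
finger_gap: 0.0541
```

```bash
python3 -m creep '[{"fingers":0.4,"offset":[0.5,0,0],"turn":[0,0,0]},{"fingers":0.4,"offset":[0.5,0,0],"turn":[0,0,0]},{"fingers":0.4,"offset":[0.5,0,0],"turn":[0,0,0]}]'
```

```text
time: 19.33
tcp_pos: [0.5952, 0.1708, 0.0364]
orientation: [0.108, 1.568, -0.109]
contact_force: [-1.8, 0.3, 10.2]
finger_gap: 0.0543
```

```bash
python3 -m creep '[{"fingers":0.4,"offset":[0.4,0,0],"turn":[0,0,0]},{"fingers":0.4,"offset":[0.4,0,0],"turn":[0,0,0]},{"fingers":0.4,"offset":[0.4,0,0],"turn":[0,0,0]}]'; python3 -c "
from cell import *
print(read_state()['torque'])"
```

```text
time: 19.58
tcp_pos: [0.5952, 0.1707, 0.0364]
orientation: [0.108, 1.568, -0.109]
contact_force: [-3.4, -0.7, 14.2]
finger_gap: 0.0542
[5.13014216e-04 7.30522209e-01 2.60764142e-02]
```

Hard stop at 36.4 mm: z stopped while the force rose. I'll add a little push, ease the small fx, then take the last look.

```bash
python3 -m creep '[{"fingers":0.4,"offset":[0.5,0,-0.3],"turn":[0,0,0]},{"fingers":0.4,"offset":[0.5,0,-0.3],"turn":[0,0,0]},{"fingers":0.4,"offset":[0.5,0,-0.3],"turn":[0,0,0]},{"fingers":0.4,"offset":[0.5,0,-0.3],"turn":[0,0,0]}]'
python3 - <<'E'
from h import *
from cell import snapshot,read_state
s=read_state();print(s['torque'],s['contact_force'],R.from_rotvec(s['orientation']).as_matrix()[:,0])
w=snapshot('wrist');d=snapshot('scene')
o=np.hstack([cv2.resize(d['frame'][140:230,345:445],(400,360),interpolation=2),cv2.resize(w['frame'][120:408,160:480],(400,360))]);cv2.imwrite('pics/fin.png',o)
hsv=cv2.cvtColor(w['frame'],cv2.COLOR_BGR2HSV);m=cv2.inRange(hsv[330:370,295:355],(12,70,90),(30,255,255))
c=max(cv2.findContours(m,0,1)[0],key=len)[:,0]+[295,330];print('ring',cv2.fitEllipse(c))
E
```

```text
time: 19.92
tcp_pos: [0.5952, 0.1708, 0.0364]
orientation: [0.108, 1.567, -0.108]
contact_force: [-4.5, -0.7, 18.1]
finger_gap: 0.0545
[-0.16742387  0.80961948  0.03086404] [-4.5167099  -0.7189518  18.06463584] [ 7.92103643e-04 -4.05284210e-04 -9.99999604e-01]
ring ((323.55499267578125, 351.1208801269531), (28.047536849975586, 31.22712516784668), 90.47644805908203)
```

View pics/fin.png

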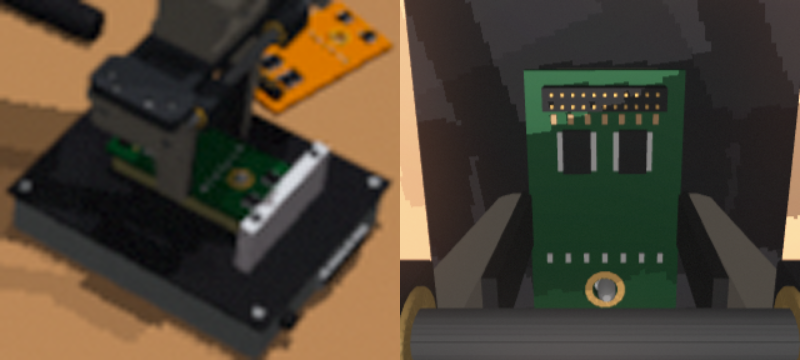

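Last view: the board lies on the block under the rail, and the pin is visible through the ring at crop (605,289). The ring is at wrist pixel (323.6,351.1), where it was when I lifted the board, so nothing slipped or tilted in the grip. Handing in while pressed.

```bash
python3 -c "
from cell import *
print(hand_in());s=read_state();print(s['time'],s['tcp_pos'],s['contact_force'],s['finger_gap'])"
```

```text
the job is handed in; nothing more can be done
None
the job is handed in; nothing more can be done
```

I picked up the bus board, slid it over the locating pin and pressed it onto the probe block. I handed in at about 20 s, still gripping and pressing it down; no verdict was reported.

**Last checks:**
- **Probes:** they engaged at about 6 N net, where expected.
- **Seating:** the board then met a hard stop about 4.6 mm lower; z stayed at 36.4 mm while the push rose to about 18 N.
- **Position:** the pin shows through the hole. The ring sits at the same wrist-camera pixel as just after lifting, so the board did not slip or tilt in the grip.

**What disagreed or went wrong:**
- **TCP offset:** the real fingertips are about 28.5 mm short of the reported TCP. My first grasp therefore closed above the board and lifted nothing. I then found the bench by touch and gripped properly.
- **Bench contact:** that touch pressed on the bench with about 7 N.
- **Side force:** about 4.5 N (fx) remained at the end. A 0.3 mm shift did not ease it (it read 3.4 N before), and I did not find its cause.
- **Other items:** I meant to leave them alone and saw no contact with them, but I did not measure their positions again at the end.

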